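# Comb loose sample tubes into the grooves of the loading tray

### The job

Three sample tubes lie askew on the loading tray. Take the comb by its blue handle, set it down gently at the tray's grey end so that its beam lies on both side rails, and slide it along the rails to the blue end, keeping it resting lightly on them the whole way; comb to and fro again if need be until every tube has dropped into a groove, then stand the comb back on the middle of its black pad and let go. Use only the comb on the tubes and never force it: the tubes are fragile and the tray must not be pressed hard; leave everything else where it is.

Things in the scene. Friction and masses are not known exactly. Their poses are not given: they have to be found in the camera images.
- tray: Loading tray, 108 x 250 mm, open on top, on a steel pedestal that holds it 5 to 17 mm off the bench. Origin: centre of the grooved deck's underside; x along the grooves, y across them (from the grey end wall at y = -122 mm to the blue one at y = +122 mm), z up. Heights are given from the origin. At the start no tube reaches nearer the grey end than y = -75 mm.
- tray_rail (a point): Middle of the +x side rail's top. Two aluminium rails run along y at x = -49 and +49 mm, 10 mm wide (inner faces at -44 and +44 mm), tops (and end walls) 35 mm high at the middle. The deck is pivoted about x at the origin, stiff: it slopes along y by up to 1.5 degrees either way, so the rails lie up to 2.6 mm higher or lower at 100 mm from the middle. The poses do not show this slope.
- tray_floor (a point): Floor at the tray's middle, 6 mm high. Nine white ridges run along x at y = -96, -72 ... +96 mm, round tops 19 mm high; each has a 45 degree ramp on its grey side (-y) and an upright wall on its blue side (+y), so tubes can be pushed on towards blue only. A tube down in one of the ten grooves has its axis 12 to 13 mm high; one lying across the ridges 25 mm.
- rake: The comb, about 190 g. Origin: centre between its tooth tips, at their lower end; x along the beam, z up along the handle; the same turned half round. Two rows of seven round steel teeth (7 mm thick, rows at y = -13 and +13 mm, row ends at x = -39.5 and +39.5 mm, 5 mm gaps) under a beam, on a spring: they give upwards above about 3 N, 4 N at their limit of 12 mm. Starts standing on its teeth on the pad.
- rake_beam (a point): Centre of the underside of the comb's beam, 14 mm above the tooth tips. Beam 116 mm along x, 34 mm along y, 12 mm thick. With the beam ends on both rails of the tray, the tips hang 2 mm above the ridges (origin 21 mm above the tray's at mid-tray), with 4.5 mm play to each rail; its centre can go from y = -100 to +100 mm. Stiff: half a millimetre too low presses hard.
- rake_grip (a point): Point on the axis of the comb's upright blue handle, 80 mm above the tooth tips, good to grip. Handle 24 mm along the beam (x), 20 mm across it (y), from 26 mm (beam top) to 110 mm above the tips. Gripped across y it resists the combing push best.
- pad: Black rubber parking pad fixed to the bench, 150 x 70 mm, 4 mm thick; origin at the centre of its underside, x along its length. The comb starts standing roughly at its centre, beam along its length. To the left or the right of the tray.
- rack: Green wire tube rack fixed to the bench, 104 x 64 mm, 62 mm high, with a few tubes standing in it; origin at the centre of its underside. Stands on the other side of the tray from the pad. Not part of the job.
- tube_red: Clear sample tube with a red stopper of the same width, 12 mm across, 75 mm long, round ends, 14 g. Origin on its axis at half length; x along the axis, towards the stopper. Starts lying askew (about 45 to 60 degrees off the grooves) across the tray's ridges. Half in a groove it can catch under the teeth: easing the comb back some 15 mm frees it.
- tube_green: Clear sample tube with a green stopper of the same width, 12 mm across, 75 mm long, round ends, 14 g. Origin on its axis at half length; x along the axis, towards the stopper. Starts lying askew (about 45 to 60 degrees off the grooves) across the tray's ridges. Half in a groove it can catch under the teeth: easing the comb back some 15 mm frees it.
- tube_orange: Clear sample tube with an orange stopper of the same width, 12 mm across, 75 mm long, round ends, 14 g. Origin on its axis at half length; x along the axis, towards the stopper. Starts lying askew (about 45 to 60 degrees off the grooves) across the tray's ridges. Half in a groove it can catch under the teeth: easing the comb back some 15 mm frees it.
- cup_a: Specimen cup with orange lid, 60 mm across, 60 mm high; origin at its underside. Bystander.
- cup_b: Second specimen cup with orange lid, 60 mm across, 60 mm high; origin at its underside. Bystander.
- reagent: White reagent bottle with blue cap, 52 mm across, 110 mm high; origin at its underside. Bystander.
- timer: White bench timer, 50 x 70 mm, 18 mm high; origin at its underside. Bystander.
- marker: White marker pen with blue cap lying down, 125 mm long, 13 mm thick; origin at its underside. Bystander.
Mind the look-alikes: they are no part of the job. Several things look just like the rake: the one meant starts nearest to the robot's base.

How it is judged (in metres and radians):
On the way, in this order (a step that is already met when the one before it is completed fails the run):
1. the comb's beam rests on both side rails near the grey end of the tray, teeth between the rails (y of rake in the frame of tray below -0.08 m and contact force between rake and tray above 0.5 N and z of rake in the frame of tray between 0.016 and 0.0265 m and x of rake in the frame of tray between -0.012 and 0.012 m and angle between the x axis of rake and the x axis of tray, either way round below 0.12 rad), for 0.2 s.
2. the comb, still resting on the rails, slides through the first half of the tray (y of rake in the frame of tray between -0.055 and -0.005 m and contact force between rake and tray above 0.5 N and z of rake in the frame of tray between 0.016 and 0.0265 m and x of rake in the frame of tray between -0.012 and 0.012 m and angle between the x axis of rake and the x axis of tray, either way round below 0.12 rad), for 0.2 s.
3. the comb, still resting on the rails, slides through the second half of the tray (y of rake in the frame of tray between 0.005 and 0.055 m and contact force between rake and tray above 0.5 N and z of rake in the frame of tray between 0.016 and 0.0265 m and x of rake in the frame of tray between -0.012 and 0.012 m and angle between the x axis of rake and the x axis of tray, either way round below 0.12 rad), for 0.2 s.
4. the comb, still resting on the rails, reaches the blue end (y of rake in the frame of tray above 0.075 m and contact force between rake and tray above 0.5 N and z of rake in the frame of tray between 0.016 and 0.0265 m and x of rake in the frame of tray between -0.012 and 0.012 m and angle between the x axis of rake and the x axis of tray, either way round below 0.12 rad), for 0.1 s.
At the end, for the whole second after the job is handed in: All three tubes lie at rest down in grooves (axis under 17 mm above the tray's underside, within 0.09 rad of the grooves, middle within 20 mm of the grooves' middle), and the comb stands upright (within 0.1 rad), still and released on the pad, within 40 mm of its centre (z of tube_red in the frame of tray between 0.009 and 0.017 m and angle between the x axis of each of tube_red, tube_green, tube_orange and the x axis of tray, either way round below 0.09 rad and x of tube_red in the frame of tray between -0.02 and 0.02 m and y of tube_red in the frame of tray between -0.12 and 0.12 m and linear speed of each of tube_red, tube_green, tube_orange, rake below 0.02 m/s and z of tube_green in the frame of tray between 0.009 and 0.017 m and x of tube_green in the frame of tray between -0.02 and 0.02 m and y of tube_green in the frame of tray between -0.12 and 0.12 m and z of tube_orange in the frame of tray between 0.009 and 0.017 m and x of tube_orange in the frame of tray between -0.02 and 0.02 m and y of tube_orange in the frame of tray between -0.12 and 0.12 m and horizontal distance between rake and pad below 0.04 m and angle between rake's own z axis and vertical below 0.1 rad and z of rake in the frame of pad between 0 and 0.008 m); the robot touches nothing.
It fails at once if the comb presses or knocks on the tray with more than 30 N (contact force between rake and tray above 30 N).
It fails at once if the comb presses a tube with more than 20 N (contact force between rake and tube_red above 20 N or contact force between rake and tube_green above 20 N or contact force between rake and tube_orange above 20 N).
It fails at once if the robot itself touches a tube (contact force between any of the fingers, the arm and tube_red above 0.3 N or contact force between any of the fingers, the arm and tube_green above 0.3 N or contact force between any of the fingers, the arm and tube_orange above 0.3 N).
It fails at once if a bystander is pushed more than 30 mm or tipped (distance of any of cup_a, cup_b, reagent, timer, marker from where it was at the start of the episode above 0.03 m or angle between any of cup_a, cup_b, reagent, timer, marker's own z axis and vertical above 0.5 rad).
It also fails if it takes over 72 s, if anything falls off the work surface, if the arm or the gripper's body presses on something with over 40 N, if the wrist force passes 120 N, or if a joint passes its speed limit or range.

### The arm

A 7-joint arm with a two-finger parallel gripper is mounted at the origin on the work surface. World frame = base frame: x ahead of the robot, y to its left, z up, the work surface at z = 0. Lengths are in mm, angles in rad, forces in N, time in s.
With the tool pointing down it reaches from about 350 to 900 mm from the base axis. Payload 7.2 kg.
Tool frame: the origin (TCP) lies on the centre line of the jaws, within the pads' length; the fingertips stand 11 mm ahead of it and the grasp point (between the pads) lies 8 mm behind it; z points along the fingers, y is the line along which they close (so a half turn about z gives the same grasp; the last joint's range is limited). The gripper opens to 88 mm and grips with 3 to 60 N. Pads are 20 mm wide; open, the fingers measure 115 mm over their backs; the gripper's body (75 mm by 178 mm) begins 61 mm behind the grasp point.
Start: joints at [1.201, 0.411, -0.013, 1.596, 0.006, 1.134, -0.082], TCP at [185.763, -596.759, 233.653] pointing down, gripper open.
Joint ranges: [-2.95, 2.95], [-0.29, 1.99], [-1.47, 1.44], [0.14, 2.54], [-1.03, 4.17], [0.13, 1.85], [-2.86, 2.86]. Speed limits (rad/s): [2.39, 2.39, 3.01, 3.01, 3.14, 3.14, 3.14].

### API

Orientations are given as [roll, pitch, yaw] about the fixed x, y, z axes, in that order (R = Rz(yaw) Ry(pitch) Rx(roll)).
In Python, from workcell import manip, vision gives the robot as it stands.
- The arm moves only by the shell command python3 -m jog 'ROWS' [OPENING] [FORCE]. ROWS is JSON, a list of rows, each an object with "dp": the shift along the world's x, y, z in units of 0.5 m (1.0 is 0.5 m), a list of three; "twist": the turn about the world's z in units of pi/4 rad (1.0 is pi/4 rad). A call has 1 to 10 rows; each row is the pose to reach, as a shift and turn from the pose commanded when the call began; what a row does not reach only later rows make up. A row lasts 1/12 s, in which the tool goes at most 41.7 mm and 7.16 degrees, less where a joint would pass 70% of its speed; a pose out of reach is approached as far as the arm can. A call with a number of a shift or a turn outside -1 to 1 is refused whole. A call with a gripper value outside its range is refused whole. OPENING is the opening, from 0 (shut) to 1 (fully open), set as the call begins (- or left out, the last holds). The fingers move at their own pace and stop on an object; FORCE is the grip in N (left out, the last holds). Time passes only in rows, so rows that repeat a pose let the fingers close. It gives the time, the measured TCP pose, the force, the opening and the grip force at its end, in the units of the state.
- manip.read_state(): the state, without advancing time (a new reading comes with each control period).
- vision.capture(name): name is "side" or "top"; returns a dict with "image" (420x560x3 uint8, red, green, blue), "range_z" (420x560 float32, mm along the optical axis (not along the pixel's ray), 0 where there is no reading), "camera_matrix" (3x3 intrinsics, pixels), "pose" (4x4, takes a point from camera to world coordinates). Camera axes: x right, y down, z forward; pixel columns grow to the right and rows downward; lengths in mm; the calibration is good to about 2 mm. A picture is of the moment at which its call begins.
- manip.close_job(): hands the job in; it is judged then, once.
The state is a dict: "t": time; "q": joint angles; "joint_vel": joint speeds; "joint_torque": joint torques, N m; "eef_pos": TCP position; "eef_rot": TCP orientation; "wrist_force": force on the tool from outside, world axes, zero at the start; "wrist_torque": the same for the moment, N m; "gripper_width": opening from 0.0 (shut) to 1.0 (fully open); "finger_force": force on a finger pad.
Only numpy, scipy, OpenCV 4.12 (cv2) and the standard library are available. Lean on these libraries where they do the work, as an engineer would, in place of code of your own. Each camera call takes 0.05 s, during which the arm holds its last target. There are 200 camera calls.

## Working session

There is one attempt and no reset: what is moved stays moved. The work goes in short steps, Python scripts to look and compute and a shell command to move; the robot and the scene stay as the last step left them, time stands still between calls to the robot, and variables do not carry over. Pictures are saved under pics/ and viewed, at most 10 in all, crops included, and the job is handed in when it is done.

```bash
mkdir -p pics; cat > h.py <<'E'
import numpy as np, cv2
from workcell import manip, vision
def cap(n):
    c=vision.capture(n); return c
def cloud(c):
    K=c["camera_matrix"];z=c["range_z"].astype(float);v,u=np.indices(z.shape)
    P=np.stack([(u-K[0,2])*z/K[0,0],(v-K[1,2])*z/K[1,1],z],-1)
    T=np.array(c["pose"]);W=P@T[:3,:3].T+T[:3,3];W[z<=0]=np.nan;return W
def save(c,f): cv2.imwrite(f,c["image"][:,:,::-1])
E
python3 - <<'E'
from h import *
a=cap("top");b=cap("side");save(a,"pics/top.png");save(b,"pics/side.png")
np.savez("top0.npz",W=cloud(a),I=a["image"]);np.savez("side0.npz",W=cloud(b),I=b["image"])
print(a["pose"],b["pose"],manip.read_state())
E
```

```text
[[-1.04244668e-02 -9.82737712e-01  1.84710367e-01  3.84710689e+02]
 [-9.99914025e-01  8.77531220e-03 -9.74358024e-03 -5.27467972e+01]
 [ 7.95449262e-03 -1.84796058e-01 -9.82744699e-01  1.15041820e+03]
 [ 0.00000000e+00  0.00000000e+00  0.00000000e+00  1.00000000e+00]] [[-7.12064618e-01 -5.23246395e-01  4.68163635e-01  9.22709930e+01]
 [-7.02102379e-01  5.26827490e-01 -4.79066848e-01  4.43569804e+02]
 [ 4.02852832e-03 -6.69825354e-01 -7.42507754e-01  8.45065752e+02]
 [ 0.00000000e+00  0.00000000e+00  0.00000000e+00  1.00000000e+00]] {'t': 0.1, 'q': array([ 1.20082658,  0.41182501, -0.01268483,  1.59693444,  0.00565212,
        1.13429858, -0.08217156]), 'joint_vel': array([ 0.00048788, -0.00294975, -0.00079178, -0.00244125, -0.00178117,
       -0.00041346, -0.00058119]), 'joint_torque': array([ 3.85672320e-03, -5.89090419e+01,  6.44516889e-01, -2.91708201e+01,
       -5.37068350e-02,  1.44434616e-02,  1.05747198e-06]), 'eef_pos': array([ 185.56369348, -596.37055411,  232.90075211]), 'eef_rot': array([-3.14017104e+00,  1.58558856e-04,  3.01819509e-01]), 'wrist_force': array([-0.9040723 , -0.53485999, -0.32711925]), 'wrist_torque': array([0.01448286, 0.00250116, 0.00866653]), 'finger_force': 0.0, 'gripper_width': 1.0001705488051025}
```

View pics/top.png

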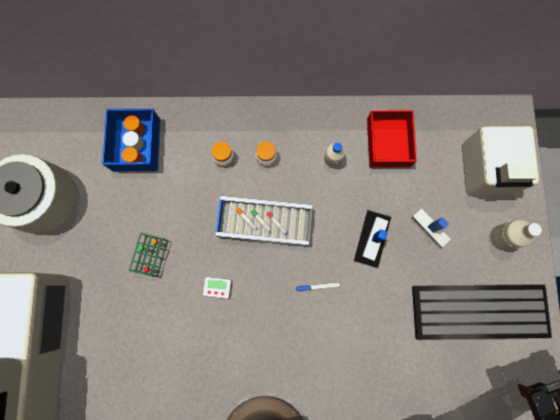

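View pics/side.png

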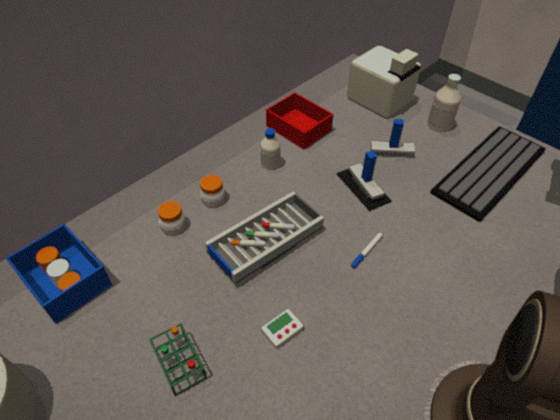

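Top view: two combs look alike. A is at px (376,238), standing on the black pad. B is at px (434,228), on bare bench and further from the base. I choose A, since it is nearer the base and on the pad. The tray runs from (217,220), its blue end, to (311,223), its grey end, with orange, green and red tubes lying at (240,212) to (285,230). The rack is at (150,255).

```bash
python3 - <<'E'
from h import *
for n in("top","side"):
    d=np.load(n+"0.npz");W=d["W"];I=d["I"].astype(int);r,g,b=I[...,0],I[...,1],I[...,2]
    c=vision.capture(n);print(n,c["camera_matrix"][0,0])
    # combs: blue pixels high
    blue=(b>r+40)&(b>g+25)
    k,l,st,ce=cv2.connectedComponentsWithStats(blue.astype(np.uint8))
    for i in range(1,k):
        if st[i,4]>25:
            w=W[l==i];w=w[~np.isnan(w[:,0])];
            if len(w): 
                t=w[w[:,2]>np.nanmax(w[:,2])-8]
                print("blue",ce[i].round(),st[i,4],"top mean",np.median(t,0).round(1),len(t), w.min(0).round(),w.max(0).round())
W=np.load("top0.npz")["W"]
def rect(m,name):
    p=W[m][:,:2].astype(np.float32);c,s,a=cv2.minAreaRect(p);print(name,len(p),np.round(c,1),np.round(s,1),round(a,2),"z",np.nanmedian(W[m][:,2]))
v,u=np.indices(W.shape[:2])
box=lambda a,b,c,d:(u>=a)&(u<=b)&(v>=c)&(v<=d)
z=W[...,2]
rect(box(205,320,185,255)&(z>12),"tray all")
rect(box(205,320,185,255)&(z>42),"tray rails")
rect(box(345,400,200,275)&(z>10)&(z<60),"beam")
I=np.load("top0.npz")["I"].astype(int)
rect(box(345,400,200,275)&(I.max(2)<45)&(z<12),"pad")
print("bench z",np.nanmedian(z[box(320,350,240,270)]), "tray rail z's",np.percentile(z[box(205,320,185,255)&(z>12)],[5,25,50,75,95]))
im=np.load("top0.npz")["I"][:,:,::-1]
A=cv2.resize(im[190:280,205:325],None,fx=5,fy=5,interpolation=cv2.INTER_CUBIC)
B=cv2.resize(im[200:275,345:460],None,fx=5,fy=5,interpolation=cv2.INTER_CUBIC)
B=B[:, :]
cv2.imwrite("pics/tray.png",A);cv2.imwrite("pics/comb.png",B)
E
```

```text
top 416.0673551048277
blue [130. 139.] 2541 top mean [797.2 372.3  70.3] 313 [720. 303.  -5.] [897. 469.  76.]
blue [337. 147.] 79 top mean [ 752.  -196.2  110.5] 57 [ 740. -209.   -4.] [ 805. -185.  115.]
blue [219. 215.] 117 top mean [581.2 119.3  54. ] 70 [538. 113.  -5.] [631. 138.  58.]
blue [440. 223.] 104 top mean [ 545.8 -458.4  110.3] 63 [ 535. -507.   -2.] [ 558. -445.  115.]
blue [380. 235.] 137 top mean [ 518.6 -301.8  113.5] 72 [ 506. -329.    2.] [ 531. -290.  118.]
blue [303. 288.] 69 top mean [ 387.3 -104.5   12.8] 58 [ 382. -123.   -4.] [395. -86.  17.]
side 465.3051824511909
blue [396. 132.] 224 top mean [ 546.5 -454.7  108.7] 54 [ 533. -468.   30.] [ 559. -442.  112.]
blue [269. 132.] 71 top mean [ 749.9 -193.6  109.9] 59 [ 739. -206.   98.] [ 763. -182.  113.]
blue [369. 165.] 255 top mean [ 516.6 -299.1  113.5] 63 [ 505. -428.    0.] [ 582. -287.  117.]
blue [ 60. 272.] 3716 top mean [791.  379.8  69.8] 675 [ 717.  262. -258.] [1213.  436.   74.]
blue [220. 260.] 230 top mean [578.5 122.2  54. ] 107 [536. 111.  26.] [623. 129.  57.]
blue [357. 260.] 81 top mean [ 385.9 -100.5   12.6] 79 [ 380. -121.    9.] [394. -84.  17.]
tray all 3836 [568.8  -1.8] [250.  109.5] 83.83 z 31.658851998854402
tray rails 1261 [568.8  -1.8] [250.  109.5] 83.83 z 49.76413164525479
beam 462 [ 523.9 -299.4] [ 61.3 126.1] 77.65 z 30.15851784138067
pad 547 [ 520.9 -299.6] [ 66.5 145.6] 72.73 z 4.146901939998315
bench z 0.25122817428564304 tray rail z's [19.70798422 24.47801013 31.658852   46.72995143 53.45127975]
```

View pics/comb.png

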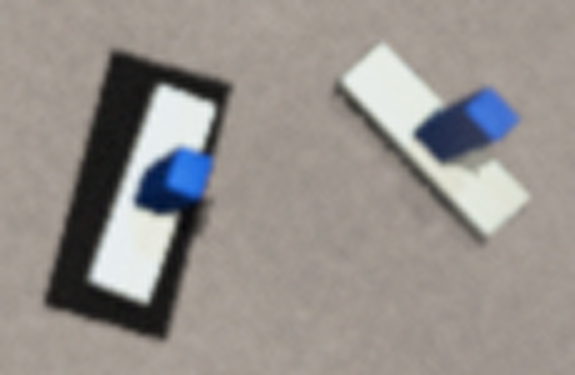

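View pics/tray.png

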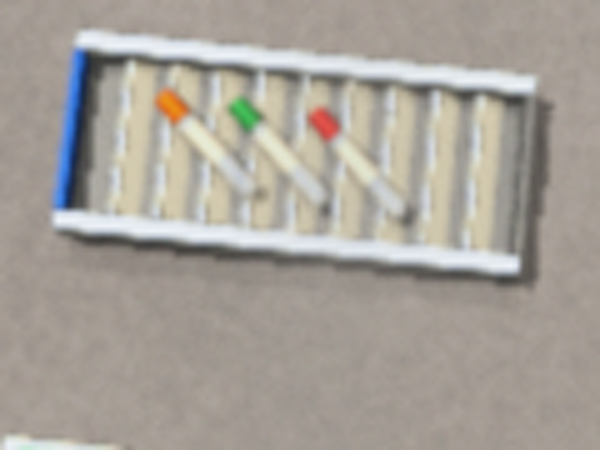

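Crop check: comb A stands on the black pad, beam along it, handle top at crop (190,172). That confirms the choice. Tray crop: the tubes lie askew mid-tray, blue wall left, grey right. Next I refine the yaws and the rail slope.

```bash
python3 - <<'E'
from h import *
H=np.array([517.6,-300.5])
for n in("top","side"):
    d=np.load(n+"0.npz");W=d["W"];I=d["I"].astype(int);z=W[...,2]
    near=lambda c,r:np.hypot(W[...,0]-c[0],W[...,1]-c[1])<r
    m=near(H,75)&(z>20)&(z<45)&(I.min(2)>110)
    p=W[m];print(n,"beam",len(p),cv2.minAreaRect(p[:,:2].astype(np.float32)),np.median(p[:,2]))
    m=near(H,90)&(I.max(2)<55)&(abs(z-4)<4);p=W[m];print(" pad",len(p),cv2.minAreaRect(p[:,:2].astype(np.float32)))
    hb=near(H,40)&(z>111);p=W[hb];print(" handle top",len(p),p.mean(0).round(1),cv2.minAreaRect(p[:,:2].astype(np.float32)))
    C=np.array([568.8,-1.8])
    m=near(C,145)&(z>43);p=W[m];c,s,a=cv2.minAreaRect(p[:,:2].astype(np.float32));print(" tray",c,s,a)
    a=np.radians(a if s[0]>s[1] else a-90);
    ey=np.array([np.cos(a),np.sin(a)]);ex=np.array([ey[1],-ey[0]])
    for C in (np.array(c),):
        L=np.c_[(p[:,:2]-C)@ex,(p[:,:2]-C)@ey,p[:,2]]
        for sx in(-1,1):
            r=L[(abs(L[:,0]*sx-49)<4)&(abs(L[:,1])<112)]
            f=np.polyfit(r[:,1],r[:,2],1);print("  rail",sx,len(r),f[1].round(2),"slope deg",np.degrees(f[0]).round(2),"resid",np.std(r[:,2]-np.polyval(f,r[:,1])).round(2))
    tz=near(C,140)&(z<40)
    for nm,mm in(("red",(I[...,0]>130)&(I[...,1]<70)&(I[...,2]<80)),("green",(I[...,1]>110)&(I[...,0]<90)),("orange",(I[...,0]>160)&(I[...,1]>80)&(I[...,1]<150)&(I[...,2]<60))):
        q=W[mm&near(C,120)]; print("  ",nm,len(q),((q[:,:2]-C)@np.c_[ex,ey]).mean(0).round(1),q[:,2].mean().round(1))
print(cv2.__version__)
E
```

```text
top beam 426 ((519.35400390625, -302.4898376464844), (34.47117614746094, 115.15849304199219), 67.8770751953125) 30.07017361702333
 pad 553 ((520.5376586914062, -299.7642822265625), (68.38880920410156, 146.10218811035156), 72.65055847167969)
 handle top 71 [ 519.3 -302.4  113.9] ((518.7352294921875, -302.4075927734375), (20.091209411621094, 23.63642120361328), 69.24669647216797)
 tray (568.78857421875, -1.761962890625) (249.99044799804688, 109.48284912109375) 83.82908630371094
  rail -1 250 51.24 slope deg 1.36 resid 1.94
  rail 1 246 51.6 slope deg 1.27 resid 2.06
   red 0 [nan nan] nan
   green 16 [16.7 30.2] 46.2
   orange 18 [17.  70.5] 47.0
side beam 343 ((518.6412963867188, -301.30218505859375), (36.142051696777344, 116.11922454833984), 66.80941772460938) 29.812469562284377
 pad 585 ((520.384033203125, -297.1080322265625), (67.59180450439453, 147.5822296142578), 72.7771987915039)
 handle top 56 [ 517.7 -300.3  113.7] ((518.3365478515625, -301.08966064453125), (18.25141716003418, 24.605928421020508), 63.76573181152344)
 tray (566.9428100585938, -0.6752166748046875) (252.0148468017578, 111.17607116699219) 84.00175476074219
  rail -1 368 50.77 slope deg 1.09 resid 2.52
  rail 1 320 50.6 slope deg 0.92 resid 2.63
   red 26 [17.4 -3.5] 45.9
   green 23 [17.3 31.4] 47.9
   orange 19 [17.9 71.2] 48.4
4.12.0<stdin>:21: RuntimeWarning: Mean of empty slice.
  ret = um.true_divide(
  ret = ret.dtype.type(ret / rcount)
```

```bash
python3 -m jog '[{"dp":[0.666,0.590,0],"twist":-0.885},{"dp":[0.666,0.590,0],"twist":-0.885},{"dp":[0.666,0.590,0],"twist":-0.885},{"dp":[0.666,0.590,0],"twist":-0.885},{"dp":[0.666,0.590,0],"twist":-0.885},{"dp":[0.666,0.590,0],"twist":-0.885},{"dp":[0.666,0.590,0],"twist":-0.885},{"dp":[0.666,0.590,0],"twist":-0.885},{"dp":[0.666,0.590,0],"twist":-0.885},{"dp":[0.666,0.590,0],"twist":-0.885}]' 1 40
```

```text
t: 1.03
eef_pos: [492.3, -324.6, 233.7]
eef_rot: [3.142, -0.0, -0.393]
wrist_force: [0.2, -1.1, -0.6]
gripper_width: 0.998
finger_force: 0.0
```

```bash
python3 -m jog '[{"dp":[0.053,0.045,-0.1],"twist":0},{"dp":[0.053,0.045,-0.14],"twist":0},{"dp":[0.053,0.045,-0.14],"twist":0},{"dp":[0.053,0.045,-0.14],"twist":0},{"dp":[0.053,0.045,-0.14],"twist":0}]'
```

```text
t: 1.45
eef_pos: [517.2, -305.3, 164.9]
eef_rot: [3.141, -0.001, -0.395]
wrist_force: [0.4, -0.4, 0.2]
gripper_width: 1.002
finger_force: 0.0
```

```bash
python3 -m jog '[{"dp":[0.003,0.007,-0.04],"twist":0},{"dp":[0.003,0.007,-0.1],"twist":0},{"dp":[0.003,0.007,-0.15],"twist":0},{"dp":[0.003,0.007,-0.178],"twist":0},{"dp":[0.003,0.007,-0.178],"twist":0},{"dp":[0.003,0.007,-0.178],"twist":0}]' && python3 -m jog '[{"dp":[0,0,0],"twist":0},{"dp":[0,0,0],"twist":0},{"dp":[0,0,0],"twist":0},{"dp":[0,0,0],"twist":0},{"dp":[0,0,0],"twist":0},{"dp":[0,0,0],"twist":0},{"dp":[0,0,0],"twist":0},{"dp":[0,0,0],"twist":0},{"dp":[0,0,0],"twist":0},{"dp":[0,0,0],"twist":0}]' 0.1 40
```

```text
t: 1.95
eef_pos: [519.1, -302.1, 76.3]
eef_rot: [3.141, -0.002, -0.396]
wrist_force: [-0.9, -0.7, 0.7]
gripper_width: 1.004
finger_force: 0.0
t: 2.78
eef_pos: [519.1, -300.2, 74.6]
eef_rot: [3.142, 0.0, -0.393]
wrist_force: [-0.8, -0.8, 0.9]
gripper_width: 0.28
finger_force: 0.2
```

```bash
python3 -m jog '[{"dp":[0,0,0],"twist":0},{"dp":[0,0,0],"twist":0},{"dp":[0,0,0],"twist":0},{"dp":[0,0,0],"twist":0},{"dp":[0,0,0],"twist":0},{"dp":[0,0,0],"twist":0}]' 0 40; python3 -m jog '[{"dp":[0,0,0.02],"twist":0},{"dp":[0,0,0.08],"twist":0},{"dp":[0,0,0.16],"twist":0},{"dp":[0,0,0.16],"twist":0},{"dp":[0,0,0.16],"twist":0}]'; for i in 1 2 3; do python3 -m jog '[{"dp":[0,0,0],"twist":0}]'|grep -E 'pos|wrist|rot|width'; done
```

```text
t: 3.28
eef_pos: [519.1, -300.3, 74.6]
eef_rot: [3.141, 0.0, -0.393]
wrist_force: [0.6, -0.2, -0.1]
gripper_width: 0.229
finger_force: 40.0
t: 3.7
eef_pos: [520.7, -300.9, 157.8]
eef_rot: [3.141, -0.005, -0.393]
wrist_force: [-1.1, -1.0, -1.8]
gripper_width: 0.226
finger_force: 40.0
eef_pos: [519.0, -300.0, 154.9]
eef_rot: [-3.142, -0.0, -0.393]
wrist_force: [-0.1, -0.5, -1.7]
gripper_width: 0.227
eef_pos: [518.4, -299.8, 153.6]
eef_rot: [-3.141, 0.002, -0.393]
wrist_force: [-0.1, 0.2, -1.8]
gripper_width: 0.229
eef_pos: [518.3, -299.8, 153.3]
eef_rot: [-3.141, 0.003, -0.393]
wrist_force: [0.0, -0.1, -1.9]
gripper_width: 0.228
```

```bash
python3 -m jog '[{"dp":[0.01,0.05,0],"twist":0.1},{"dp":[0.02,0.11,0],"twist":0.2},{"dp":[0.033,0.17,0],"twist":0.3},{"dp":[0.044,0.23,0],"twist":0.364},{"dp":[0.056,0.29,0],"twist":0.364},{"dp":[0.066,0.35,0],"twist":0.364},{"dp":[0.075,0.39,0],"twist":0.364},{"dp":[0.079,0.413,0],"twist":0.364},{"dp":[0.079,0.413,0],"twist":0.364},{"dp":[0.079,0.413,0],"twist":0.364}]'; python3 -m jog '[{"dp":[0,0,0],"twist":0},{"dp":[0,0,0],"twist":0},{"dp":[0,0,0],"twist":0},{"dp":[0,0,0],"twist":0}]'
python3 - <<'E'
from h import *
for n in("top","side"):
    c=cap(n);W=cloud(c);I=c["image"].astype(int);z=W[...,2];save(c,f"pics/{n}1.png")
    C={"top":np.array([568.8,-1.76]),"side":np.array([566.9,-.7])}[n]
    s=manip.read_state();T=s["eef_pos"]
    near=np.hypot(W[...,0]-T[0],W[...,1]-T[1])<75
    m=near&(z>95)&(z<118)&(I.min(2)>90);p=W[m]
    c2,sz,a=cv2.minAreaRect(p[:,:2].astype(np.float32));print(n,len(p),c2,sz,a,"beam z",np.percentile(p[:,2],[10,50,90]),"T",T,s["eef_rot"])
    th=np.radians(83.9);ey=np.array([np.cos(th),np.sin(th)]);ex=np.array([ey[1],-ey[0]])
    print("rake in tray xy",(np.array(c2)-C)@ex,(np.array(c2)-C)@ey,"tcp",(T[:2]-C)@ex,(T[:2]-C)@ey)
E
```

```text
t: 4.78
eef_pos: [558.3, -94.3, 154.0]
eef_rot: [3.141, 0.001, -0.107]
wrist_force: [-0.6, -0.5, -1.2]
gripper_width: 0.225
finger_force: 40.0
t: 5.12
eef_pos: [558.4, -95.0, 154.6]
eef_rot: [3.141, 0.0, -0.109]
wrist_force: [-0.6, 0.3, -1.0]
gripper_width: 0.228
finger_force: 40.0Traceback (most recent call last):
  File "<stdin>", line 8, in <module>
    return _quantile_unchecked(
        a, q, axis, out, overwrite_input, method, keepdims, weights)
    return _ureduce(a,
                    func=_quantile_ureduce_func,
    ...<5 lines>...
                    overwrite_input=overwrite_input,
                    method=method)
    r = func(a, **kwargs)
    result = _quantile(arr,
                       quantiles=q,
    ...<2 lines>...
                       out=out,
                       weights=wgt)
    slices_having_nans = np.isnan(arr[-1, ...])
                                  ~~~^^^^^^^^^
IndexError: index -1 is out of bounds for axis 0 with size 0
```

```bash
python3 - <<'E'
from h import *
c=cap("side");W=cloud(c);I=c["image"].astype(int);z=W[...,2];save(c,"pics/side1.png")
C=np.array([566.9,-.7]);T=manip.read_state()["eef_pos"]
m=(np.hypot(W[...,0]-T[0],W[...,1]-T[1])<80)&(z>85)&(z<118)&(I.min(2)>80);p=W[m]
print(len(p),np.percentile(p[:,2],[5,50,90]));p=p[p[:,2]>104]
c2,sz,a=cv2.minAreaRect(p[:,:2].astype(np.float32));print(c2,sz,a,"T",T)
th=np.radians(83.9);ey=np.array([np.cos(th),np.sin(th)]);ex=np.array([ey[1],-ey[0]])
c2=np.array(c2);print("rake in tray",(c2-C)@ex,(c2-C)@ey,"tcp",(T[:2]-C)@ex,(T[:2]-C)@ey)
E
```

```text
483 [106.3505303  109.9679335  111.77174738]
(558.9071044921875, -93.75831604003906) (36.56593704223633, 117.44246673583984) 83.77075958251953 T [558.53665991 -94.42251762 154.66489226]
rake in tray 1.9411162471986487 -93.3807722741757 tcp 1.6433499040041946 -94.08057805724222
```

View pics/side1.png

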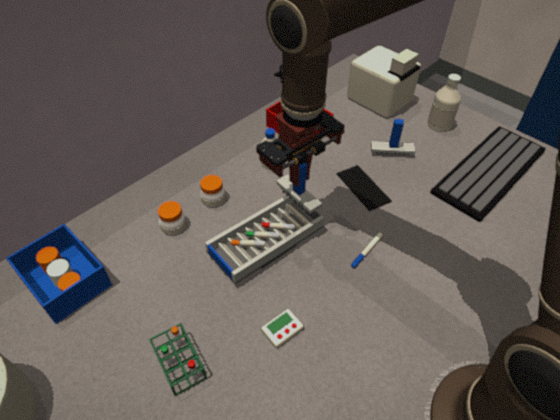

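```bash
python3 -m jog '[{"dp":[-0.003,-0.003,-0.02],"twist":0},{"dp":[-0.003,-0.003,-0.04],"twist":0},{"dp":[-0.003,-0.003,-0.06],"twist":0},{"dp":[-0.003,-0.003,-0.075],"twist":0},{"dp":[-0.003,-0.003,-0.084],"twist":0},{"dp":[-0.003,-0.003,-0.088],"twist":0},{"dp":[-0.003,-0.003,-0.088],"twist":0},{"dp":[-0.003,-0.003,-0.088],"twist":0},{"dp":[-0.003,-0.003,-0.088],"twist":0}]'; for i in 1 2 3 4; do python3 -m jog '[{"dp":[0,0,0],"twist":0}]'|grep -E 'pos|wrist_f'; done
for i in 1 2 3; do python3 -m jog '[{"dp":[0,0,-0.001],"twist":0},{"dp":[0,0,-0.001],"twist":0}]'|grep -E 'pos|wrist_f';done
```

```text
t: 5.97
eef_pos: [557.5, -95.3, 111.0]
eef_rot: [3.142, -0.001, -0.107]
wrist_force: [0.6, 0.0, -1.7]
gripper_width: 0.226
finger_force: 40.0
eef_pos: [557.5, -95.3, 111.1]
wrist_force: [0.6, -0.1, -1.1]
eef_pos: [557.4, -95.3, 111.1]
wrist_force: [0.5, -0.7, -1.0]
eef_pos: [557.3, -95.3, 110.9]
wrist_force: [0.4, 0.3, -1.6]
eef_pos: [557.2, -95.3, 110.8]
wrist_force: [0.9, -0.0, -1.1]
eef_pos: [557.1, -95.2, 110.1]
wrist_force: [-0.4, -0.1, -0.6]
eef_pos: [557.1, -95.2, 109.6]
wrist_force: [0.6, -0.4, -1.6]
eef_pos: [557.1, -95.3, 109.1]
wrist_force: [-0.3, -0.4, -2.7]
```

```bash
python3 -m jog '[{"dp":[0,0,-0.001],"twist":0},{"dp":[0,0,-0.002],"twist":0},{"dp":[0,0,-0.002],"twist":0}]'|grep -E 'pos|wrist_f'
python3 -m jog '[{"dp":[0,0,-0.001],"twist":0},{"dp":[0,0,-0.001],"twist":0}]'|grep -E 'pos|wrist_f'
python3 -m jog '[{"dp":[0,0,-0.001],"twist":0},{"dp":[0,0,-0.001],"twist":0}]'|grep -E 'pos|wrist_f'
python3 -m jog '[{"dp":[0,0,-0.001],"twist":0},{"dp":[0,0,-0.001],"twist":0}]'|grep -E 'pos|wrist_f'
```

```text
eef_pos: [557.1, -95.3, 108.0]
wrist_force: [-0.2, -0.3, -1.6]
eef_pos: [557.1, -95.2, 107.6]
wrist_force: [0.1, 0.3, -0.7]
eef_pos: [557.1, -95.3, 107.1]
wrist_force: [-0.8, 0.1, -1.3]
eef_pos: [557.1, -95.2, 106.6]
wrist_force: [-0.4, 0.6, -1.1]
```

```bash
python3 -m jog '[{"dp":[0,0,-0.0006],"twist":0},{"dp":[0,0,-0.0006],"twist":0}]'|grep -E 'pos|wrist_f'
python3 -m jog '[{"dp":[0,0,-0.0006],"twist":0},{"dp":[0,0,-0.0006],"twist":0}]'|grep -E 'pos|wrist_f'
python3 -m jog '[{"dp":[0,0,-0.0006],"twist":0},{"dp":[0,0,-0.0006],"twist":0}]'|grep -E 'pos|wrist_f'
```

```text
eef_pos: [557.2, -95.3, 106.3]
wrist_force: [0.5, 0.3, -1.2]
eef_pos: [557.2, -95.3, 106.2]
wrist_force: [0.0, -0.4, -0.5]
eef_pos: [557.2, -95.3, 106.1]
wrist_force: [-1.0, -0.7, 3.1]
```

```bash
for i in 1 2 3; do python3 -m jog '[{"dp":[0,0,0],"twist":0}]'|grep -E 'pos|rot|wrist_f'; done; python3 -c "
from h import *
s=manip.read_state();print(s['wrist_torque'],s['t'])"
```

```text
eef_pos: [557.2, -95.3, 106.1]
eef_rot: [3.142, -0.0, -0.107]
wrist_force: [-1.9, -0.2, 2.7]
eef_pos: [557.2, -95.3, 106.1]
eef_rot: [3.142, -0.0, -0.107]
wrist_force: [-2.0, -0.9, 4.9]
eef_pos: [557.3, -95.3, 106.1]
eef_rot: [3.141, -0.0, -0.107]
wrist_force: [-2.2, -0.5, 5.5]
[ 0.12535865  0.69776544 -0.03177379] 8.3
```

```bash
python3 -m jog '[{"dp":[0.0005,0.005,0.0001],"twist":0},{"dp":[0.001,0.010,0.0002],"twist":0},{"dp":[0.0016,0.015,0.0003],"twist":0},{"dp":[0.0021,0.020,0.0004],"twist":0}]'|grep -E 'pos|wrist_f'
python3 -m jog '[{"dp":[0,0,0],"twist":0}]'|grep -E 'pos|wrist_f'
```

```text
eef_pos: [558.7, -86.1, 106.3]
wrist_force: [1.1, -4.2, 6.3]
eef_pos: [558.9, -85.5, 106.4]
wrist_force: [0.4, -2.1, 5.1]
```

```bash
python3 -m jog '[{"dp":[0.0005,0.005,0.0001],"twist":0},{"dp":[0.001,0.010,0.0002],"twist":0},{"dp":[0.0016,0.015,0.0003],"twist":0},{"dp":[0.0021,0.020,0.0004],"twist":0}]'|grep -E 'pos|wrist_f'
python3 -m jog '[{"dp":[0.0005,0.005,0.0001],"twist":0},{"dp":[0.001,0.010,0.0002],"twist":0},{"dp":[0.0016,0.015,0.0003],"twist":0},{"dp":[0.0021,0.020,0.0004],"twist":0},{"dp":[0.0021,0.020,0.0004],"twist":0}]'|grep -E 'pos|wrist_f'
```

```text
eef_pos: [559.9, -76.1, 106.6]
wrist_force: [0.0, -4.7, 5.1]
eef_pos: [561.0, -65.5, 106.8]
wrist_force: [-0.1, -2.9, 5.1]
```

```bash
python3 -m jog '[{"dp":[0.0005,0.005,0.0001],"twist":0},{"dp":[0.001,0.010,0.0002],"twist":0},{"dp":[0.0016,0.015,0.0003],"twist":0},{"dp":[0.0021,0.020,0.0004],"twist":0}]'|grep -E 'pos|wrist_f'
python3 -m jog '[{"dp":[0.0005,0.005,0.0001],"twist":0},{"dp":[0.001,0.010,0.0002],"twist":0},{"dp":[0.0016,0.015,0.0003],"twist":0},{"dp":[0.0021,0.020,0.0004],"twist":0},{"dp":[0.0021,0.020,0.0004],"twist":0}]'|grep -E 'pos|wrist_f'
```

```text
eef_pos: [562.0, -56.2, 107.0]
wrist_force: [0.5, -4.6, 6.1]
eef_pos: [563.1, -45.6, 107.2]
wrist_force: [-0.4, -3.3, 5.3]
```

```bash
python3 - <<'E'
from h import *
c=cap("side");im=c["image"][180:290,190:340,::-1];cv2.imwrite("pics/t2.png",cv2.resize(im,None,fx=5,fy=5,interpolation=cv2.INTER_CUBIC))
E
```

```text
(no output)
```

View pics/t2.png

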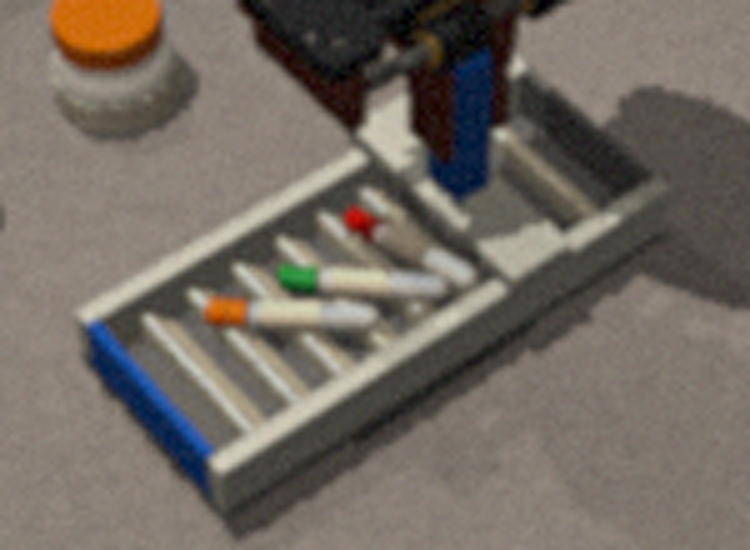

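The crop shows the comb beam resting on both rails at (460,220). The red tube (345–475, 215–275) has started to turn towards the grooves, while green and orange are still askew. The slide is working, so I continue.

```bash
python3 -m jog '[{"dp":[0.0005,0.005,0.0001],"twist":0},{"dp":[0.001,0.010,0.0002],"twist":0},{"dp":[0.0016,0.015,0.0003],"twist":0},{"dp":[0.0021,0.020,0.0004],"twist":0}]'|grep -E 'pos|wrist_f'
python3 -m jog '[{"dp":[0.0005,0.005,0.0001],"twist":0},{"dp":[0.001,0.010,0.0002],"twist":0},{"dp":[0.0016,0.015,0.0003],"twist":0},{"dp":[0.0021,0.020,0.0004],"twist":0},{"dp":[0.0021,0.020,0.0004],"twist":0}]'|grep -E 'pos|wrist_f'
```

```text
eef_pos: [564.1, -36.2, 107.5]
wrist_force: [-0.8, -5.1, 6.8]
eef_pos: [565.3, -25.6, 107.7]
wrist_force: [1.4, -4.1, 5.7]
```

```bash
python3 -m jog '[{"dp":[0.0005,0.005,0.0001],"twist":0},{"dp":[0.001,0.010,0.0002],"twist":0},{"dp":[0.0016,0.015,0.0003],"twist":0},{"dp":[0.0021,0.020,0.0004],"twist":0}]'|grep -E 'pos|wrist_f'
python3 -m jog '[{"dp":[0.0005,0.005,0.0001],"twist":0},{"dp":[0.001,0.010,0.0002],"twist":0},{"dp":[0.0016,0.015,0.0003],"twist":0},{"dp":[0.0021,0.020,0.0004],"twist":0},{"dp":[0.0021,0.020,0.0004],"twist":0}]'|grep -E 'pos|wrist_f'
```

```text
eef_pos: [566.3, -16.4, 107.9]
wrist_force: [0.4, -5.4, 7.0]
eef_pos: [567.4, -5.8, 108.2]
wrist_force: [1.4, -3.4, 7.1]
```

```bash
python3 - <<'E'
from h import *
c=cap("side");im=c["image"][180:290,190:340,::-1];cv2.imwrite("pics/t3.png",cv2.resize(im,None,fx=5,fy=5,interpolation=cv2.INTER_CUBIC))
E
```

```text
(no output)
```

View pics/t3.png

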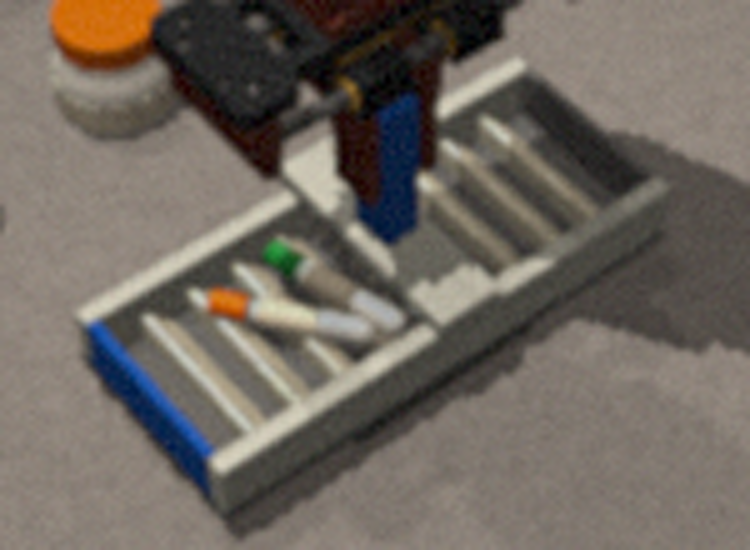

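The red tube is now hidden under the beam at (390,240), so it has probably dropped in. Green (265–405, 240–330) is turning, with orange (210–375, 290–340) ahead of it.

```bash
python3 -m jog '[{"dp":[0.0005,0.005,0.0002],"twist":0},{"dp":[0.001,0.010,0.0003],"twist":0},{"dp":[0.0016,0.015,0.0004],"twist":0},{"dp":[0.0021,0.020,0.0006],"twist":0}]'|grep -E 'pos|wrist_f'
python3 -m jog '[{"dp":[0.0005,0.005,0.0001],"twist":0},{"dp":[0.001,0.010,0.0002],"twist":0},{"dp":[0.0016,0.015,0.0003],"twist":0},{"dp":[0.0021,0.020,0.0004],"twist":0},{"dp":[0.0021,0.020,0.0004],"twist":0}]'|grep -E 'pos|wrist_f'
```

```text
eef_pos: [568.4, 3.7, 108.4]
wrist_force: [0.5, -5.7, 5.9]
eef_pos: [569.4, 14.3, 108.6]
wrist_force: [1.2, -3.6, 6.3]
```

```bash
python3 -m jog '[{"dp":[0.0005,0.005,0.0001],"twist":0},{"dp":[0.001,0.010,0.0002],"twist":0},{"dp":[0.0016,0.015,0.0003],"twist":0},{"dp":[0.0021,0.020,0.0004],"twist":0},{"dp":[0.0021,0.020,0.0004],"twist":0}]'|grep -E 'pos|wrist_f'
```

```text
eef_pos: [570.5, 24.3, 108.8]
wrist_force: [0.7, -4.2, 6.6]
```

```bash
python3 -m jog '[{"dp":[0.0005,0.005,0.0001],"twist":0},{"dp":[0.001,0.010,0.0002],"twist":0},{"dp":[0.0016,0.015,0.0003],"twist":0},{"dp":[0.0021,0.020,0.0005],"twist":0},{"dp":[0.0021,0.020,0.0005],"twist":0}]'|grep -E 'pos|wrist_f'
python3 -m jog '[{"dp":[0.0005,0.005,0.0001],"twist":0},{"dp":[0.001,0.010,0.0002],"twist":0},{"dp":[0.0016,0.015,0.0003],"twist":0},{"dp":[0.0021,0.020,0.0005],"twist":0},{"dp":[0.0021,0.020,0.0005],"twist":0}]'|grep -E 'pos|wrist_f'
```

```text
eef_pos: [571.6, 34.4, 109.0]
wrist_force: [0.7, -4.7, 6.6]
eef_pos: [572.6, 44.4, 109.2]
wrist_force: [-0.2, -3.6, 6.4]
```

```bash
python3 - <<'E'
from h import *
c=cap("side");im=c["image"][180:290,190:340,::-1];cv2.imwrite("pics/t4.png",cv2.resize(im,None,fx=5,fy=5,interpolation=cv2.INTER_CUBIC))
E
```

```text
(no output)
```

View pics/t4.png

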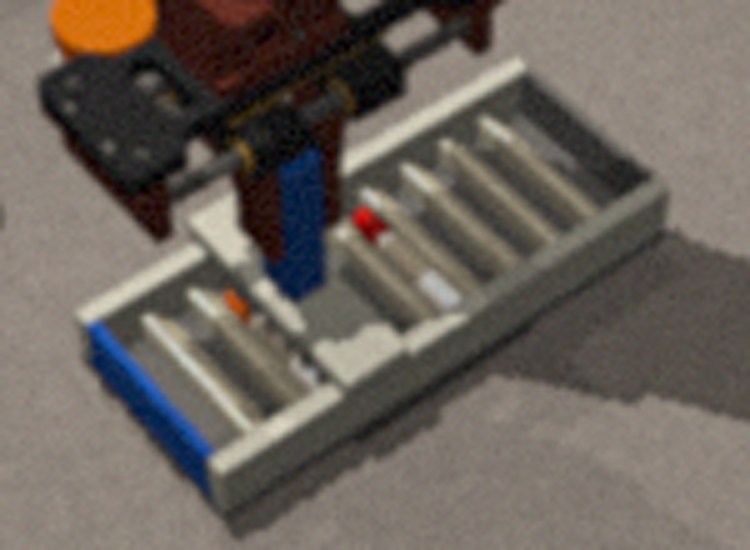

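Red lies in a groove (350–460, 210–300), orange lies along a groove at (235,300)–(310,370), and green is under the beam. On to the blue end.

```bash
python3 -m jog '[{"dp":[0.0005,0.005,0.0001],"twist":0},{"dp":[0.001,0.010,0.0002],"twist":0},{"dp":[0.0016,0.015,0.0003],"twist":0},{"dp":[0.0021,0.020,0.0005],"twist":0},{"dp":[0.0021,0.020,0.0005],"twist":0}]'|grep -E 'pos|wrist_f'
python3 -m jog '[{"dp":[0.0005,0.005,0.0001],"twist":0},{"dp":[0.001,0.010,0.0002],"twist":0},{"dp":[0.0016,0.015,0.0003],"twist":0},{"dp":[0.0021,0.020,0.0005],"twist":0},{"dp":[0.0021,0.020,0.0005],"twist":0}]'|grep -E 'pos|wrist_f'
```

```text
eef_pos: [573.6, 54.5, 109.5]
wrist_force: [0.0, -3.6, 5.7]
eef_pos: [574.5, 65.4, 109.7]
wrist_force: [1.6, -0.9, 5.0]
```

```bash
python3 -m jog '[{"dp":[0.0005,0.005,0.0001],"twist":0},{"dp":[0.001,0.010,0.0002],"twist":0},{"dp":[0.0016,0.015,0.0003],"twist":0},{"dp":[0.0021,0.020,0.0005],"twist":0},{"dp":[0.0021,0.020,0.0005],"twist":0}]'|grep -E 'pos|wrist_f'
python3 -m jog '[{"dp":[0.0005,0.005,0.0001],"twist":0},{"dp":[0.001,0.010,0.0002],"twist":0},{"dp":[0.0016,0.015,0.0003],"twist":0},{"dp":[0.0021,0.020,0.0005],"twist":0},{"dp":[0.0021,0.020,0.0005],"twist":0},{"dp":[0.0021,0.020,0.0005],"twist":0}]'|grep -E 't:|pos|wrist_f'
```

```text
eef_pos: [575.4, 75.5, 109.9]
wrist_force: [0.7, -1.1, 4.8]
t: 15.62
eef_pos: [576.4, 85.4, 110.1]
eef_rot: [-3.141, -0.001, -0.107]
wrist_force: [-0.0, -1.7, 4.9]
```

```bash
python3 -m jog '[{"dp":[0,0,0],"twist":0},{"dp":[0,0,0.01],"twist":0},{"dp":[0,0,0.03],"twist":0},{"dp":[0,0,0.06],"twist":0},{"dp":[0,0,0.09],"twist":0},{"dp":[0,0,0.1],"twist":0},{"dp":[0,0,0.1],"twist":0}]'|grep -E 'pos|wrist_f'
python3 -m jog '[{"dp":[-0.005,-0.03,0],"twist":0},{"dp":[-0.012,-0.08,0],"twist":0},{"dp":[-0.021,-0.14,0],"twist":0},{"dp":[-0.03,-0.2,0],"twist":-0.05},{"dp":[-0.039,-0.26,0],"twist":-0.1},{"dp":[-0.048,-0.32,0],"twist":-0.15},{"dp":[-0.057,-0.38,0],"twist":-0.2},{"dp":[-0.066,-0.44,0],"twist":-0.249},{"dp":[-0.072,-0.48,0],"twist":-0.249},{"dp":[-0.075,-0.5,0],"twist":-0.249}]'|grep -E 'pos|wrist_f'
python3 - <<'E'
from h import *
for n in("side","top"):
    c=cap(n);save(c,f"pics/{n}5.png");W=cloud(c);np.savez(n+"5.npz",W=W,I=c["image"])
a=cv2.imread("pics/side5.png")[180:290,190:340];b=cv2.imread("pics/top5.png")[190:265,205:325]
cv2.imwrite("pics/t5.png",np.vstack([cv2.resize(a,(450,330),interpolation=cv2.INTER_CUBIC),cv2.resize(b,(450,270),interpolation=cv2.INTER_CUBIC)]))
E
```

```text
eef_pos: [576.9, 85.2, 161.4]
wrist_force: [-0.5, 0.0, -2.5]
eef_pos: [537.1, -168.7, 158.9]
wrist_force: [-0.2, 1.0, -1.5]
```

View pics/t5.png

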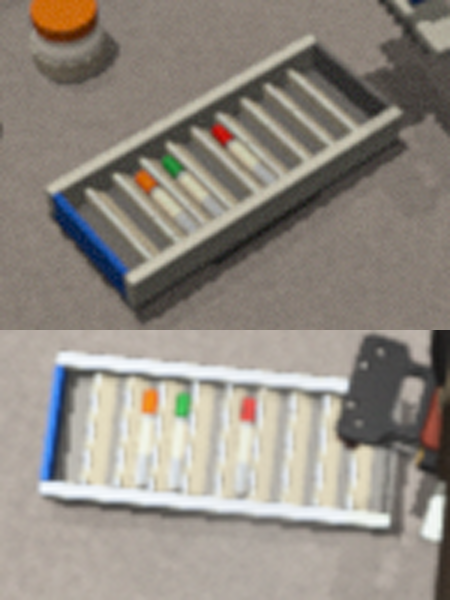

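All three tubes lie parallel in grooves: orange (148,440), green (180,440) and red (246,445) in the lower top-view half. Next I check their heights and move the comb over the pad.

```bash
python3 -m jog '[{"dp":[-0.01,-0.07,0],"twist":0},{"dp":[-0.02,-0.14,0],"twist":0},{"dp":[-0.029,-0.21,0],"twist":0},{"dp":[-0.034,-0.25,0],"twist":0},{"dp":[-0.036,-0.263,0],"twist":0},{"dp":[-0.036,-0.263,0],"twist":0},{"dp":[-0.036,-0.263,-0.06],"twist":0},{"dp":[-0.036,-0.263,-0.1],"twist":0},{"dp":[-0.036,-0.263,-0.12],"twist":0},{"dp":[-0.036,-0.263,-0.12],"twist":0}]'
python3 - <<'E'
from h import *
d=np.load("top5.npz");W=d["W"];I=d["I"].astype(int)
C=np.array([568.8,-1.76]);th=np.radians(83.9);ey=np.array([np.cos(th),np.sin(th)]);ex=np.array([ey[1],-ey[0]])
X=(W[...,:2]-C)@ex;Y=(W[...,:2]-C)@ey;z=W[...,2]-16-Y*.02
sat=I.max(2)-I.min(2);m=(abs(X)<42)&(abs(Y)<110)&(sat>70)
k,l,st,ce=cv2.connectedComponentsWithStats(m.astype(np.uint8))
for i in range(1,k):
    if st[i,4]>6:
        q=l==i;print(ce[i].round(),I[q].mean(0).round(),"x",X[q].min().round(1),X[q].max().round(1),"y",Y[q].mean().round(1),"top z",np.percentile(z[q],[50,90]).round(1))
E
```

```text
t: 17.97
eef_pos: [520.1, -293.1, 97.3]
eef_rot: [-3.139, 0.005, -0.3]
wrist_force: [0.4, 0.8, -0.9]
gripper_width: 0.229
finger_force: 40.0
[244. 209.] [231. 145.  67.] x 17.5 34.5 y 57.6 top z [17.3 21.4]
[253. 211.] [ 81. 185.  96.] x 16.9 31.4 y 33.8 top z [16.7 19.6]
[270. 212.] [215. 101.  94.] x 19.1 33.8 y -13.8 top z [17.4 19.6]
```

```bash
python3 -m jog '[{"dp":[0,0,-0.01],"twist":0},{"dp":[0,0,-0.02],"twist":0},{"dp":[0,0,-0.03],"twist":0},{"dp":[0,0,-0.036],"twist":0},{"dp":[0,0,-0.036],"twist":0},{"dp":[0,0,-0.036],"twist":0}]'|grep -E 'pos|wrist_f'
python3 -m jog '[{"dp":[0,0,0],"twist":0},{"dp":[0,0,0],"twist":0}]'|grep -E 'pos|wrist_f'
```

```text
eef_pos: [520.6, -296.8, 81.9]
wrist_force: [-0.6, -0.8, -1.9]
eef_pos: [520.7, -296.9, 82.1]
wrist_force: [-0.6, 0.2, -0.8]
```

```bash
python3 -m jog '[{"dp":[0,0,-0.004],"twist":0},{"dp":[0,0,-0.008],"twist":0},{"dp":[0,0,-0.011],"twist":0},{"dp":[0,0,-0.011],"twist":0},{"dp":[0,0,-0.011],"twist":0}]'|grep -E 'pos|wrist_f'
python3 -m jog '[{"dp":[0,0,-0.001],"twist":0},{"dp":[0,0,-0.001],"twist":0}]'|grep -E 'pos|wrist_f'
python3 -m jog '[{"dp":[0,0,-0.001],"twist":0},{"dp":[0,0,-0.001],"twist":0},{"dp":[0,0,-0.001],"twist":0}]'|grep -E 'pos|wrist_f'
```

```text
eef_pos: [520.4, -296.7, 76.0]
wrist_force: [-0.2, -0.1, -2.3]
eef_pos: [520.6, -296.7, 75.7]
wrist_force: [0.3, 0.4, -2.3]
eef_pos: [520.6, -296.8, 75.3]
wrist_force: [-0.1, -0.0, -2.3]
```

```bash
python3 -m jog '[{"dp":[0,0,-0.001],"twist":0},{"dp":[0,0,-0.001],"twist":0},{"dp":[0,0,-0.001],"twist":0}]'|grep -E 'pos|wrist_f'
python3 -m jog '[{"dp":[0,0,-0.001],"twist":0},{"dp":[0,0,-0.001],"twist":0},{"dp":[0,0,-0.001],"twist":0}]'|grep -E 'pos|wrist_f'
```

```text
eef_pos: [520.6, -296.7, 74.8]
wrist_force: [-0.2, 0.2, -1.7]
eef_pos: [520.6, -296.8, 74.5]
wrist_force: [-1.4, 0.8, 2.4]
```

Contact made. I release, rise and check.

```bash
python3 -m jog '[{"dp":[0,0,0],"twist":0},{"dp":[0,0,0],"twist":0},{"dp":[0,0,0],"twist":0},{"dp":[0,0,0],"twist":0},{"dp":[0,0,0],"twist":0},{"dp":[0,0,0],"twist":0},{"dp":[0,0,0],"twist":0},{"dp":[0,0,0],"twist":0},{"dp":[0,0,0],"twist":0},{"dp":[0,0,0],"twist":0}]' 1
python3 -m jog '[{"dp":[0,0,0.02],"twist":0},{"dp":[0,0,0.06],"twist":0},{"dp":[0,0,0.12],"twist":0},{"dp":[0,0,0.19],"twist":0},{"dp":[0,0,0.26],"twist":0},{"dp":[0,0,0.3],"twist":0},{"dp":[0,-0.08,0.3],"twist":0},{"dp":[0,-0.16,0.3],"twist":0},{"dp":[0,-0.24,0.3],"twist":0},{"dp":[0,-0.3,0.3],"twist":0}]'
python3 -m jog '[{"dp":[0,-0.05,0],"twist":0},{"dp":[0,-0.05,0],"twist":0},{"dp":[0,-0.05,0],"twist":0},{"dp":[0,-0.05,0],"twist":0}]' | head -2
python3 - <<'E'
from h import *
for n in("side","top"):
    c=cap(n);W=cloud(c);I=c["image"].astype(int);save(c,f"pics/{n}6.png");z=W[...,2]
    near=np.hypot(W[...,0]-520,W[...,1]+298)<75
    for nm,m in(("beam",near&(z>20)&(z<45)&(I.min(2)>110)),("top",near&(z>105)&(z<120))):
        p=W[m];print(n,nm,len(p)); 
        if len(p)>4:print(cv2.minAreaRect(p[:,:2].astype(np.float32)),np.median(p[:,2]))
E
```

```text
t: 20.8
eef_pos: [520.6, -296.8, 74.2]
eef_rot: [3.142, 0.0, -0.303]
wrist_force: [0.3, 0.2, -0.5]
gripper_width: 0.945
finger_force: 0.0
t: 21.63
eef_pos: [519.6, -450.3, 225.6]
eef_rot: [3.14, -0.001, -0.304]
wrist_force: [-0.6, -0.0, 0.5]
gripper_width: 1.0
finger_force: 0.0
t: 21.97
eef_pos: [520.9, -470.7, 224.5]
side beam 348
((521.3084716796875, -294.4018249511719), (35.429866790771484, 116.79962158203125), 72.1750259399414) 29.964769824804023
side top 84
((520.4743041992188, -294.30523681640625), (19.263019561767578, 23.20775604248047), 71.35964965820312) 112.6551321796453
top beam 430
((521.721923828125, -296.8976135253906), (35.405914306640625, 115.5549545288086), 72.9981460571289) 30.138087428122503
top top 78
((521.7525024414062, -297.00634765625), (19.90644073486328, 23.308650970458984), 72.69319915771484) 113.48396555007275
```

View pics/side6.png

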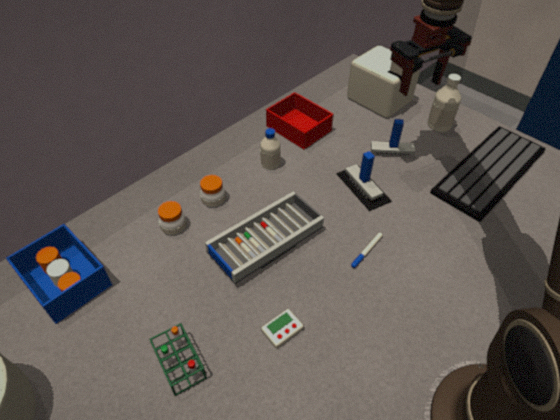

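The comb stands upright on the middle of its pad at (366,175). The tubes lie in grooves at (245–270, 235), and the gripper is clear of everything. Handing in.

```bash
python3 -c "
from workcell import manip
print(manip.close_job())"
```

```text
the job is handed in; nothing more can be done
None
```

Job handed in at about 22 s: one pass of the comb dropped all three tubes into grooves, and it now stands released near its pad's centre; the hand-in call returned no verdict.

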